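Pack the drying tin and lift its outer cover off the vented lid

TASK

Pack the nesting pots for drying: stand the small dish in the open round tin and the cup in the dish, then carry the two nested lids together by the inner lid's knob and lower them, without dropping them, onto the tin so that the inner lid seats in its mouth. Then take the outer cover by its collar and raise it alone, level, to about 10 cm above where it sat, leaving the vented inner lid seated and the pots nested below; finish while still holding the cover there, over the tin and touching nothing but the gripper. Keep the tin standing upright on the bench and leave the other things on the bench where they are.

Things in the scene. Friction and masses are not known exactly. Their poses are not given: they have to be found in the camera images.
- tin_floor (a point): centre of the inner floor of the open round steel tin (loose, 0.9 kg, standing on the bench; tin and lids swap places from start to start). Tin: 130 mm outside, 124 mm inside diameter, 56 mm high, floor 4 mm thick, so the rim lies 52 mm above this point. z up
- dish_center (a point): centre, half-way up, of the round white plastic dish (loose, about 60 g): 56 mm outside, 50 mm inside diameter, 20 mm high, floor 3 mm thick. Standing in the tin its centre lies 10 mm above tin_floor. z up
- cup_center (a point): centre, half-way up, of the round white plastic cup (loose, about 50 g): 40 mm outside diameter, 40 mm high. Standing in the dish its centre lies 13 mm above dish_center and it stands 23 mm out of the dish. Dish and cup are swapped in place from start to start. z up
- knob (a point): point on the axis of the inner lid's upright round black knob (18 mm across), 14 mm below its top and half-way up the part that stands out of the cover's collar; 42 mm above the lid's underside. With the lid seated in the tin it lies 88 mm above tin_floor. Lifting by the knob lifts both lids. z up
- collar (a point): point on the axis of the outer cover's collar (round, 44 mm outside, 34 mm inside), 7 mm below its top and 8 mm above the upper face of the plate around it. While the cover rests on the inner lid this point lies 21 mm below point knob, and the knob's top stands 28 mm above the collar's. Lifting by the collar lifts the cover alone. z up
- inner: inner (vented) lid, loose, about 140 g, origin at the centre of its underside: a plug 111 mm across and 6 mm deep under a 134 mm disc 4 mm thick that rests on the tin's rim, knob 46 mm high in the middle. It starts lying on the bench with the outer cover on it. z up
- outer: outer cover, loose, about 120 g, origin at the centre of the plate's underside: annular plate 149 mm across, 3 mm thick, a skirt hanging 7 mm below it (143 mm inside), collar 15 mm high in the middle. It rests loosely on the inner lid's disc, the knob standing up through the collar with 8 mm of play. z up
- camera: bystander, leave alone: small white printed camera housing, 34 x 52 x 34 mm high, black lens, standing between the dish and cup places
- spool: bystander, leave alone: filament spool lying flat, 140 mm across, 60 mm high
- screwdriver: bystander, leave alone: screwdriver, 180 mm, lying near the robot
- glue: bystander, leave alone: glue bottle, 38 mm across, 80 mm high
- jar: bystander, leave alone: glass screw jar, 60 mm across, 75 mm high
- bracket: bystander, leave alone: white printed angle bracket, 50 x 40 x 42 mm high
- tray: bystander, leave alone: black divided tray, 100 x 70 x 28 mm high
- wrench: bystander, leave alone: small spanner, 150 mm, lying flat
Not all that is in view belongs to the job. There is more than one size of the outer; the job needs the largest.

How it is judged:
By the outcome, as a careful person would: the job done as asked, in the order asked, and still so for the second after the job is handed in, while the arm keeps its last pose, push and grip.
It also fails if it takes over 72 s, if anything falls off the work surface, if the arm or the gripper's body presses on something with over 40 N, if the wrist force passes 120 N, or if a joint passes its speed limit or range.

ROBOT

A 6-joint arm with a two-finger parallel gripper is mounted at the origin on the work surface. World frame = base frame: x ahead of the robot, y to its left, z up, the work surface at z = 0. Lengths are in m, angles in rad, forces in N, time in s.
With the tool pointing down it reaches from about 0.35 to 0.875 m from the base axis. Payload 15.5 kg.
Tool frame: the origin (TCP) lies on the mounting face of the last link; the fingertips stand 173 mm ahead of it and the grasp point (between the pads) lies ahead of it (tcp_to_grasp is the z of the grasp point in the tool frame, in m); z points along the fingers, x is the direction in which the jaws open and shut, and the axes are right-handed (so a half turn about z gives the same grasp; the last joint's range is limited). The gripper opens to 85 mm and grips with 20 to 120 N. Pads are 22 mm wide; open, the fingers measure 114 mm over their backs; the gripper's body (76 mm by 85 mm) begins 54 mm behind the grasp point. The pads swing forward as they close: fully open they stand 13 mm farther back than shut.
Start: joints at [-1.216, 0.494, 1.345, -0, 1.302, -0.096], TCP at [0.272, -0.563, 0.405] pointing down, gripper open.
Joint ranges: [-2.91, 2.91], [-0.82, 2.16], [0.22, 2.67], [-1.22, 4.37], [0.12, 2.79], [-3.08, 3.08]. Speed limits (rad/s): [1.89, 1.89, 2.57, 3.01, 3.01, 3.01].

INTERFACE

Orientations are given as a 3x3 rotation matrix whose columns are the frame's x, y, z axes.
In Python, from workcell import read_state, snapshot, camera_params, hand_in, tcp_to_grasp gives the robot as it stands.
- The arm moves only by the shell command python3 -m jog 'ROWS' [FORCE]. ROWS is JSON, a list that holds one entry, the list of rows, each a list of 7 numbers: the opening, from 0 (shut) to 1 (fully open), then the shift along the world's x, y, z in m, then the turn, a rotation vector about the world's x, y, z in degrees. In form: [[[jaw, dx, dy, dz, rx, ry, rz], ...]]. A call has 1 to 20 rows; each row is the pose to reach, as a shift and turn from the pose commanded when the call began; what a row does not reach only later rows make up. A row lasts 1/12 s, in which the tool goes at most 41.7 mm and 7.16 degrees, less where a joint would pass 70% of its speed; a pose out of reach is approached as far as the arm can. A call with a gripper value outside its range is refused whole. The fingers move at their own pace and stop on an object; FORCE is the grip in N (left out, the last holds). Time passes only in rows, so rows that repeat a pose let the fingers close. It gives the time, the measured TCP pose, the force and the opening at its end, in the units of the state.
- read_state(): the state, without advancing time (a new reading comes with each control period).
- snapshot(name): name is "side" or "top" or "wrist"; returns (picture, depth): 480x640x3 uint8, red, green, blue; 480x640 float32, m along the optical axis (not along the pixel's ray), 0 where there is no reading.
- camera_params(name): a dict with "K" (3x3 intrinsics, pixels), "rvec" (rotation vector, rad) and "tvec" (3), from world to camera coordinates, as OpenCV has them; the wrist camera has in their place "T_tool_cam" (4x4, takes a point from camera to tool coordinates, whose origin is the TCP and whose axes are the tool frame's). Camera axes: x right, y down, z forward; pixel columns grow to the right and rows downward; lengths in m; the calibration is good to about 2 mm. A picture is of the moment at which its call begins: read the wrist's pose just before it. camera_params takes no time and is no camera call.
- hand_in(): hands the job in, once; it reports no verdict.
The state is a dict: "time": time; "joint_positions": joint angles; "qvel": joint speeds; "tau": joint torques, N m; "tcp_pos": TCP position; "tool_rot": TCP orientation; "ft_force": force on the tool from outside, world axes, zero at the start; "moment": the same for the moment, N m; "gripper_width": finger opening in m.
Only numpy, scipy, OpenCV 4.12 (cv2) and the standard library are available. Lean on these libraries where they do the work, as an engineer would, in place of code of your own. Each camera call takes 0.05 s, during which the arm holds its last target.

## Working session

There is one attempt and no reset: what is moved stays moved. The work goes in short steps, Python scripts to look and compute and a shell command to move; the robot and the scene stay as the last step left them, time stands still between calls to the robot, and variables do not carry over. Pictures are saved under pics/ and viewed, and the job is handed in when it is done.

```bash
ls; mkdir -p pics; python3 - <<'E'
from workcell import *
import cv2,numpy as np
s=read_state();print(s); print(tcp_to_grasp)
for n in("side","top","wrist"):
    p,d=snapshot(n);cv2.imwrite(f"pics/{n}0.png",p[...,::-1]);np.savez(f"pics/{n}0.npz",p=p,d=d);print(n,camera_params(n))
E
```

```text
pics
{'time': 0.0, 'joint_positions': array([-1.21548009e+00,  4.94206872e-01,  1.34618064e+00, -1.93173699e-05,
        1.30249620e+00, -9.54584341e-02]), 'qvel': array([-4.98334452e-05,  1.72559696e-03, -4.62474544e-04, -3.02490470e-04,
       -7.39474168e-04, -5.92672192e-04]), 'tau': array([-2.51185884e-03, -8.82176113e+01, -3.83860767e+01, -3.53588839e-04,
        1.01421875e-02, -5.75212130e-05]), 'tcp_pos': array([ 0.27225563, -0.56240298,  0.40406861]), 'tool_rot': array([[ 4.35667272e-01, -9.00107666e-01, -4.66606998e-04],
       [-9.00106867e-01, -4.35667509e-01,  1.20393983e-03],
       [-1.28696098e-03, -1.04521017e-04, -9.99999166e-01]]), 'ft_force': array([0.20230909, 0.34726153, 0.36025133]), 'moment': array([-0.03046447,  0.00688585, -0.02339022]), 'gripper_width': 0.08539868004119079}
0.1547
side {'K': array([[591.44772167,   0.        , 324.53698809],
       [  0.        , 591.44772167, 233.19927524],
       [  0.        ,   0.        ,   1.        ]]), 'rvec': array([ 2.21549744, -0.05089412,  0.05965234]), 'tvec': array([-0.54082131,  0.05143128,  1.4969933 ])}
top {'K': array([[450.3402421 ,   0.        , 316.69028464],
       [  0.        , 450.3402421 , 236.85016175],
       [  0.        ,   0.        ,   1.        ]]), 'rvec': array([ 2.15790339, -2.15594633,  0.13997791]), 'tvec': array([-0.00564007,  0.55425413,  0.98104208])}
wrist {'K': array([[414.19138812,   0.        , 316.46161227],
       [  0.        , 414.19138812, 234.12046914],
       [  0.        ,   0.        ,   1.        ]]), 'T_tool_cam': array([[ 9.99999969e-01, -1.94905301e-04,  1.52697278e-04,
         5.04957018e-04],
       [ 1.44776590e-04,  9.60586721e-01,  2.77980451e-01,
        -6.99810668e-02],
       [-2.00858841e-04, -2.77980420e-01,  9.60586719e-01,
         3.11625197e-02],
       [ 0.00000000e+00,  0.00000000e+00,  0.00000000e+00,
         1.00000000e+00]])}
```

View pics/top0.png

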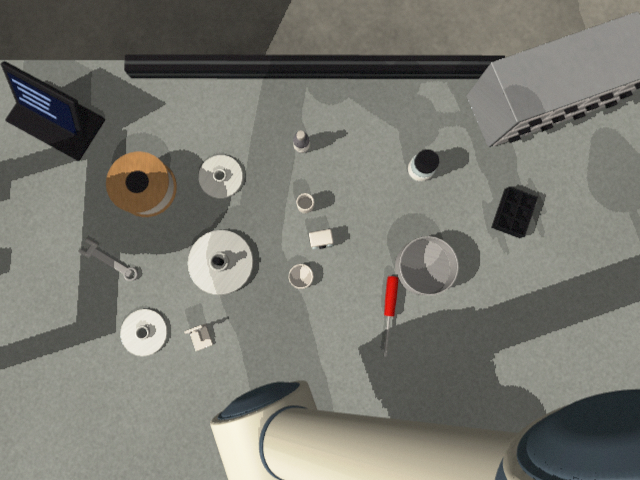

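View pics/side0.png

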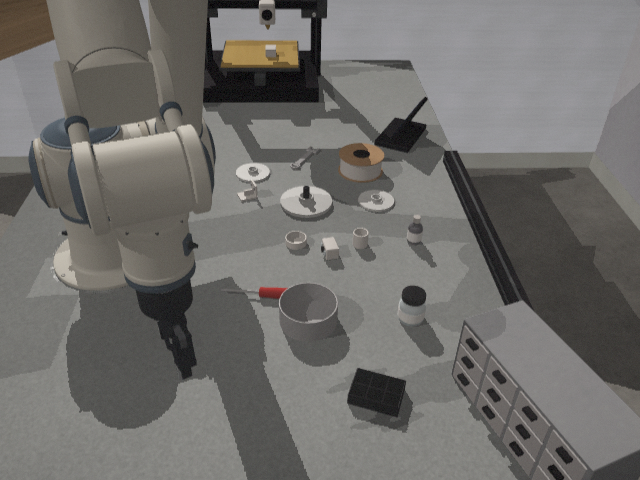

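View pics/wrist0.png

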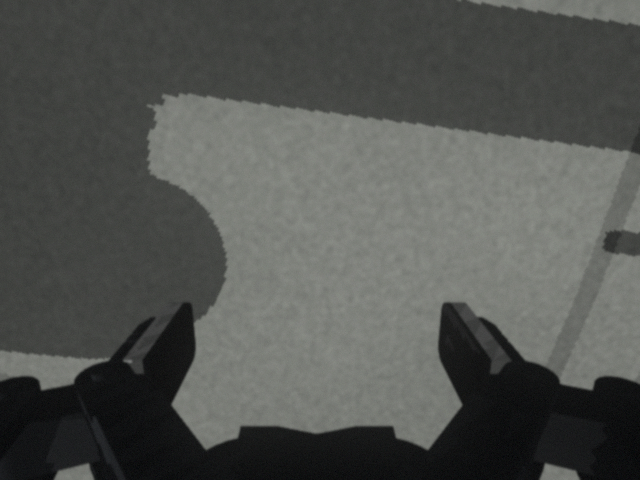

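The top view shows the tin at (428,265), the dish at (301,275), the cup at (305,203) with the camera housing between them at (320,238), and the large nested lids with a black knob at (220,262).

Possible mix-ups:
- **Lids:** smaller covers at (220,176) and (144,332).
- **Cup and dish:** the dish at (301,275), the cup at (305,203) and the white camera housing at (320,238).
- **Tin:** the spool and the jar.

I choose the largest cover, the one with the knob, at (220,262). Next I'll measure and check a crop.

```bash
cat > h.py <<'E'
import numpy as np,cv2
from workcell import *
def cam(n,s=None):
    c=camera_params(n);K=c["K"]
    if n=="wrist":
        T=np.eye(4);T[:3,:3]=s["tool_rot"];T[:3,3]=s["tcp_pos"];T=T@c["T_tool_cam"];return K,T[:3,:3],T[:3,3]
    R=cv2.Rodrigues(c["rvec"])[0];return K,R.T,-R.T@c["tvec"]
def cloud(C,d):
    K,R,o=C;v,u=np.mgrid[:480,:640];P=np.stack([(u-K[0,2])/K[0,0]*d,(v-K[1,2])/K[1,1]*d,d],-1)
    return P@R.T+o
def ray(C,u,v,z):
    K,R,o=C;r=R@np.array([(u-K[0,2])/K[0,0],(v-K[1,2])/K[1,1],1]);return o+r*(z-o[2])/r[2]
def circ(m,C,z):
    """circle fit on largest contour of mask, points cast on plane z"""
    cs,_=cv2.findContours(m.astype(np.uint8),cv2.RETR_EXTERNAL,cv2.CHAIN_APPROX_NONE)
    c=max(cs,key=cv2.contourArea)[:,0]
    P=np.array([ray(C,u,v,z)[:2] for u,v in c])
    A=np.c_[2*P,np.ones(len(P))];x=np.linalg.lstsq(A,(P**2).sum(1),rcond=None)[0]
    return x[:2],np.sqrt(x[2]+x[0]**2+x[1]**2)
E
python3 - <<'E'
from h import *
f=np.load("pics/top0.npz");p,d=f["p"],f["d"];C=cam("top");W=cloud(C,d)
print(C[2])
def sub(n,u0,u1,v0,v1,zl,zh,z):
    m=np.zeros((480,640),bool);m[v0:v1,u0:u1]=True
    m&=(W[...,2]>zl)&(W[...,2]<zh)&(d>0)
    x,r=circ(m,C,z);print(n,x.round(4),round(r,4),m.sum(),"zmed",np.median(W[m][:,2]).round(4), W[m].mean(0).round(3))
print("bench z",[W[v,u,2].round(4) for v,u in((300,250),(220,270),(300,350),(150,350))])
sub("tin rim",380,480,220,310,.045,.07,.056)
sub("dish",283,320,258,294,.012,.035,.02)
sub("cup",290,318,190,218,.03,.06,.04)
sub("camera",305,336,225,252,.02,.06,.034)
sub("cover",175,265,220,300,.008,.022,.013)
sub("cover+",175,265,220,300,.006,.08,.013)
sub("collar",205,232,250,275,.022,.034,.028)
sub("knob",205,232,250,275,.04,.07,.056)
sub("lidB",190,250,145,205,.006,.08,.013)
sub("lidC",110,175,300,360,.006,.08,.013)
a=[cv2.resize(p[v-45:v+45,u-60:u+60],(400,300),interpolation=2)for u,v in((220,262),(220,176),(310,240),(428,265))]
cv2.imwrite("pics/crop1.png",np.vstack([np.hstack(a[:2]),np.hstack(a[2:])])[...,::-1])
E
```

```text
[ 0.42545433 -0.00261986  1.0433862 ]
bench z [np.float64(-0.0003), np.float64(-0.0009), np.float64(-0.003), np.float64(-0.001)]
tin rim [ 0.4899 -0.249 ] 0.0642 394 zmed 0.0546 [ 0.49  -0.255  0.054]
dish [0.4678 0.0321] 0.0267 101 zmed 0.0196 [0.468 0.032 0.02 ]
cup [0.6347 0.0224] 0.0183 93 zmed 0.039 [0.635 0.023 0.038]
camera [ 0.552  -0.0139] 0.0244 385 zmed 0.0334 [ 0.552 -0.014  0.032]
cover [0.5004 0.2167] 0.073 3053 zmed 0.013 [0.5   0.216 0.013]
cover+ [0.5003 0.2165] 0.0732 3294 zmed 0.0132 [0.5   0.216 0.014]
collar [0.5003 0.2165] 0.0211 145 zmed 0.0272 [0.5   0.216 0.027]
knob [0.4999 0.2151] 0.009 64 zmed 0.0555 [0.5   0.216 0.054]
lidB [0.7022 0.2215] 0.0488 1018 zmed 0.0077 [0.703 0.223 0.008]
lidC [0.3419 0.3848] 0.0499 1218 zmed 0.008 [0.341 0.386 0.009]
```

View pics/crop1.png

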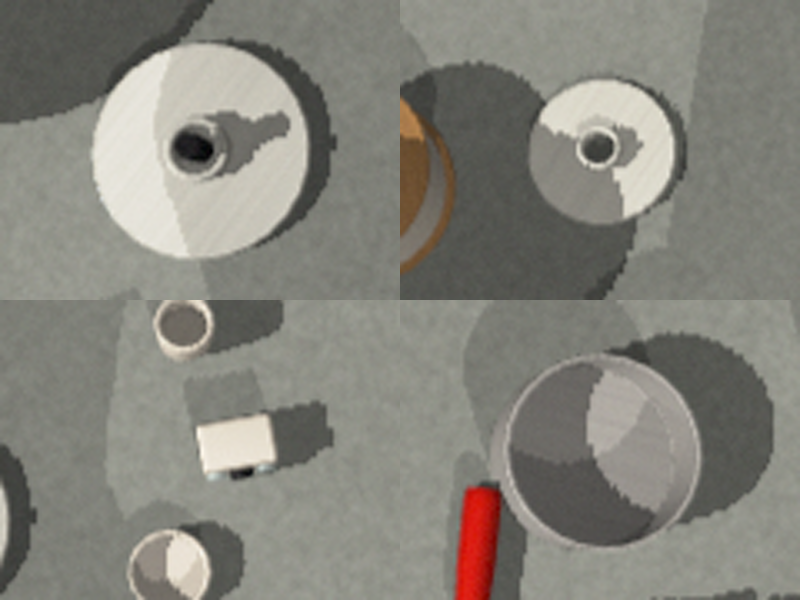

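The crop confirms the choice: the big cover (149 mm) at (220,262) has the black knob in its collar, and the other covers measure about 98 to 100 mm and have no knob. The dish is the wide, low piece and the cup the tall, narrow one. I'll move above the dish with the jaws along y.

```bash
python3 -m jog '[[[1,0.05,0.15,-0.02,0,0,-7],[1,0.1,0.3,-0.04,0,0,-14],[1,0.15,0.45,-0.06,0,0,-21],[1,0.196,0.594,-0.074,0,0,-25.8],[1,0.196,0.594,-0.074,0,0,-25.8],[1,0.196,0.594,-0.074,0,0,-25.8],[1,0.196,0.594,-0.074,0,0,-25.8],[1,0.196,0.594,-0.074,0,0,-25.8],[1,0.196,0.594,-0.074,0,0,-25.8],[1,0.196,0.594,-0.074,0,0,-25.8],[1,0.196,0.594,-0.074,0,0,-25.8],[1,0.196,0.594,-0.074,0,0,-25.8],[1,0.196,0.594,-0.074,0,0,-25.8],[1,0.196,0.594,-0.074,0,0,-25.8],[1,0.196,0.594,-0.074,0,0,-25.8],[1,0.196,0.594,-0.074,0,0,-25.8],[1,0.196,0.594,-0.074,0,0,-25.8],[1,0.196,0.594,-0.074,0,0,-25.8],[1,0.196,0.594,-0.074,0,0,-25.8]]]' 40
cat > w.py <<'E'
import sys
from h import *
n=sys.argv[1]
s=read_state();p,d=snapshot("wrist");np.savez(f"pics/{n}.npz",p=p,d=d,R=s["tool_rot"],t=s["tcp_pos"])
cv2.imwrite(f"pics/{n}.png",p[...,::-1])
print(s["time"],s["tcp_pos"].round(4),s["ft_force"].round(2),s["gripper_width"]);print(s["tool_rot"].round(4))
W=cloud(cam("wrist",s),d)
for a in sys.argv[2:]:  # name:u0,u1,v0,v1,zl,zh,z
    nm,q=a.split(":");u0,u1,v0,v1,zl,zh,z=map(float,q.split(","))
    m=np.zeros((480,640),bool);m[int(v0):int(v1),int(u0):int(u1)]=True
    m&=(W[...,2]>zl)&(W[...,2]<zh)&(d>0)
    x,r=circ(m,cam("wrist",s),z);print(nm,x.round(4),round(r,4),m.sum(),np.median(W[m][:,2]).round(4))
E
python3 w.py w1
```

```text
time: 1.73
tcp_pos: [0.468, 0.0305, 0.3307]
tool_rot: [[-0.0, -1.0, -0.0], [-1.0, 0.0, -0.0], [0.0, 0.0, -1.0]]
ft_force: [0.6, -0.2, 0.2]
gripper_width: 0.0857
1.7333 [0.468  0.0305 0.3307] [ 0.58 -0.23  0.17] 0.08571684545612021
[[-3.e-04 -1.e+00 -2.e-04]
 [-1.e+00  3.e-04 -2.e-04]
 [ 2.e-04  2.e-04 -1.e+00]]
```

View pics/w1.png

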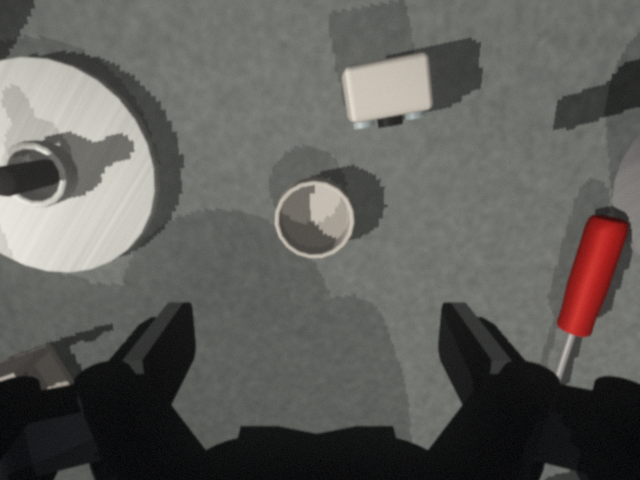

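The dish is centred at pixel (314,219) in the wrist view. Now I'll fit its rim.

```bash
python3 - <<'E'
from h import *
f=np.load("pics/w1.npz");s=dict(tool_rot=f["R"],tcp_pos=f["t"]);C=cam("wrist",s);W=cloud(C,f["d"])
def sub(n,u0,u1,v0,v1,zl,zh,z):
    m=np.zeros((480,640),bool);m[v0:v1,u0:u1]=True;m&=(W[...,2]>zl)&(W[...,2]<zh)
    x,r=circ(m,C,z);print(n,x.round(4),round(r,4),m.sum(),np.median(W[m][:,2]).round(4))
sub("dish",260,370,165,270,.0165,.03,.02)
sub("cam",335,440,45,115,.028,.05,.034)
print(f["d"][300,170],W[300,175])
E
```

```text
dish [0.4675 0.0312] 0.0274 1088 0.0194
cam [ 0.5544 -0.0145] 0.0233 4655 0.0335
0.32734272 [ 0.39713739  0.1416559  -0.00069401]
```

```bash
python3 -m jog '[[[1,0,0.001,-0.04,0,0,0],[1,0,0.001,-0.08,0,0,0],[1,0,0.001,-0.11,0,0,0],[1,0,0.001,-0.135,0,0,0],[1,0,0.001,-0.15,0,0,0],[1,0,0.001,-0.156,0,0,0],[1,0,0.001,-0.156,0,0,0],[1,0,0.001,-0.156,0,0,0],[0.4,0,0.001,-0.156,0,0,0],[0.4,0,0.001,-0.156,0,0,0],[0.4,0,0.001,-0.156,0,0,0],[0.4,0,0.001,-0.156,0,0,0],[0.4,0,0.001,-0.156,0,0,0],[0.4,0,0.001,-0.156,0,0,0],[0.4,0,0.001,-0.156,0,0,0],[0.4,0,0.001,-0.156,0,0,0]]]' 30; python3 w.py w2
```

```text
time: 3.12
tcp_pos: [0.4686, 0.0323, 0.1759]
tool_rot: [[0.001, -1.0, 0.002], [-1.0, -0.001, -0.0], [0.0, -0.002, -1.0]]
ft_force: [-2.1, -2.2, 18.1]
gripper_width: 0.0549
3.1167 [0.4686 0.0323 0.1759] [-2.08 -2.23 18.11] 0.054866333355748684
[[ 8.0e-04 -1.0e+00  2.1e-03]
 [-1.0e+00 -8.0e-04 -3.0e-04]
 [ 3.0e-04 -2.1e-03 -1.0e+00]]
```

View pics/w2.png

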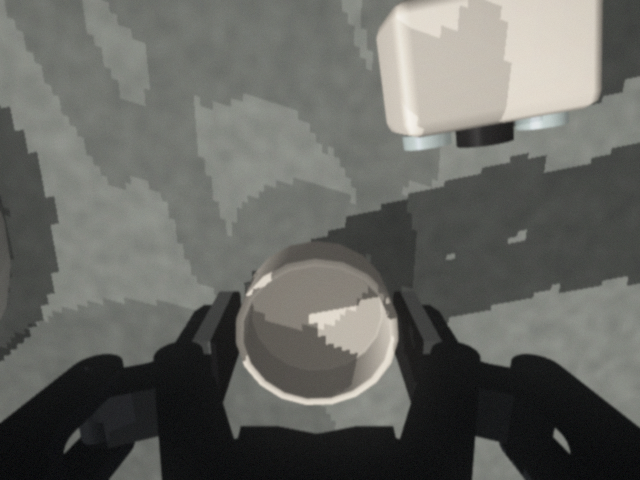

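```bash
python3 -m jog '[[[0.4,0,0,0.01,0,0,0],[0.4,0,0,0.03,0,0,0],[0.4,0,0,0.06,0,0,0],[0.4,0,-0.01,0.1,0,0,0],[0.4,0,-0.03,0.13,0,0,0],[0.4,0.005,-0.06,0.14,0,0,0],[0.4,0.01,-0.1,0.14,0,0,0],[0.4,0.015,-0.135,0.14,0,0,0],[0.4,0.015,-0.17,0.14,0,0,0],[0.4,0.02,-0.205,0.14,0,0,0],[0.4,0.02,-0.235,0.14,0,0,0],[0.4,0.021,-0.26,0.14,0,0,0],[0.4,0.021,-0.275,0.14,0,0,0],[0.4,0.021,-0.28,0.14,0,0,0],[0.4,0.021,-0.28,0.14,0,0,0],[0.4,0.021,-0.28,0.14,0,0,0],[0.4,0.021,-0.28,0.14,0,0,0]]]'; python3 w.py w3 tin:0,640,0,480,0.046,0.062,.056
python3 - <<'E'
from h import *
p,d=snapshot("top");C=cam("top");W=cloud(C,d)
cv2.imwrite("pics/t3.png",p[...,::-1])
E
```

```text
time: 4.58
tcp_pos: [0.4892, -0.2463, 0.3148]
tool_rot: [[0.001, -1.0, -0.0], [-1.0, -0.001, 0.001], [-0.001, 0.0, -1.0]]
ft_force: [-0.1, 0.6, -1.1]
gripper_width: 0.0556
4.5833 [ 0.4892 -0.2463  0.3148] [-0.07  0.6  -1.14] 0.0555698533785966
[[ 1.5e-03 -1.0e+00 -4.0e-04]
 [-1.0e+00 -1.5e-03  5.0e-04]
 [-5.0e-04  4.0e-04 -1.0e+00]]
tin [ 0.4911 -0.251 ] 0.0617 3511 0.0551
```

View pics/w3.png

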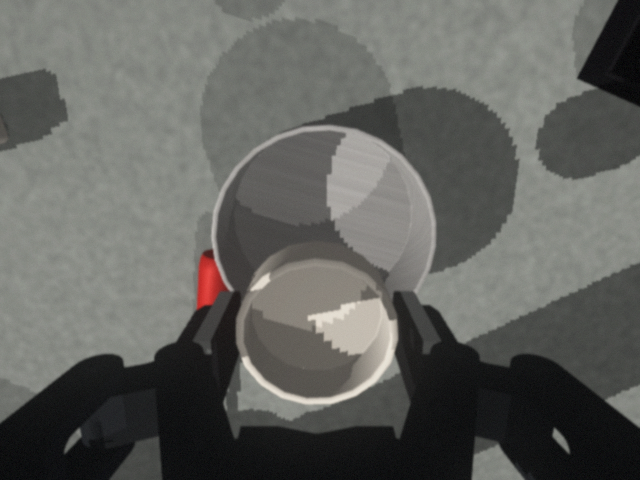

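View pics/t3.png

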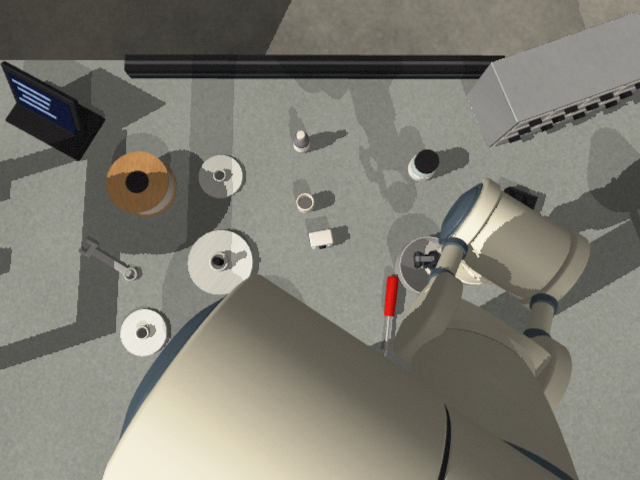

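The dish is held level, and the tin's rim is partly hidden behind it, with its centre near (325,228). I'll fit the visible arc.

```bash
python3 - <<'E'
from h import *
f=np.load("pics/w3.npz");s=dict(tool_rot=f["R"],tcp_pos=f["t"]);C=cam("wrist",s);W=cloud(C,f["d"])
m=(W[...,2]>.046)&(W[...,2]<.062)
P=[]
for v in range(115,250):
    u=np.where(m[v,200:450])[0]
    if len(u)>1:
        P+= [ray(C,200+u[0]-.5,v,.056)[:2],ray(C,200+u[-1]+.5,v,.056)[:2]]
P=np.array(P)
for _ in range(4):
    A=np.c_[2*P,np.ones(len(P))];x=np.linalg.lstsq(A,(P**2).sum(1),rcond=None)[0];r=np.sqrt(x[2]+x[0]**2+x[1]**2)
    e=np.abs(np.hypot(*(P-x[:2]).T)-r);P=P[e<max(2*np.median(e),.0008)]
print(x[:2],r,len(P))
m=np.zeros((480,640),bool);m[230:420,225:410]=1
m&=(W[...,2]>.10)&(f["p"].astype(int).min(-1)>70)
print(np.percentile(W[m][:,2],[1,5,25,50,75,95,99]))
zt=np.percentile(W[m][:,2],95);m2=m&(W[...,2]>zt-.004)
print("dish",circ(m2,C,zt),m2.sum(), W[m2].mean(0))
E
```

```text
[ 0.48982339 -0.25103444] 0.06425192915322771 252
[0.13999113 0.14047356 0.14121751 0.14216062 0.15457311 0.15850227
 0.15925957]
dish (array([ 0.4881857, -0.2470171]), np.float64(0.027657766344536195)) 5219 [ 0.48895483 -0.24713924  0.16042981]
```

```bash
python3 -m jog '[[[0.4,0.001,-0.002,-0.01,0,0,0],[0.4,0.002,-0.004,-0.03,0,0,0],[0.4,0.002,-0.004,-0.06,0,0,0],[0.4,0.002,-0.004,-0.09,0,0,0],[0.4,0.002,-0.004,-0.11,0,0,0],[0.4,0.002,-0.004,-0.122,0,0,0],[0.4,0.002,-0.004,-0.129,0,0,0],[0.4,0.002,-0.004,-0.133,0,0,0],[0.4,0.002,-0.004,-0.134,0,0,0],[0.4,0.002,-0.004,-0.134,0,0,0],[0.4,0.002,-0.004,-0.134,0,0,0]]]'; python3 w.py w4
```

```text
time: 5.6
tcp_pos: [0.4916, -0.2517, 0.1813]
tool_rot: [[0.001, -1.0, 0.001], [-1.0, -0.001, -0.001], [0.001, -0.001, -1.0]]
ft_force: [1.0, -0.2, -1.5]
gripper_width: 0.0553
5.6 [ 0.4916 -0.2517  0.1813] [ 0.97 -0.2  -1.52] 0.05533726262586695
[[ 6.0e-04 -1.0e+00  1.1e-03]
 [-1.0e+00 -6.0e-04 -7.0e-04]
 [ 7.0e-04 -1.1e-03 -1.0e+00]]
```

View pics/w4.png

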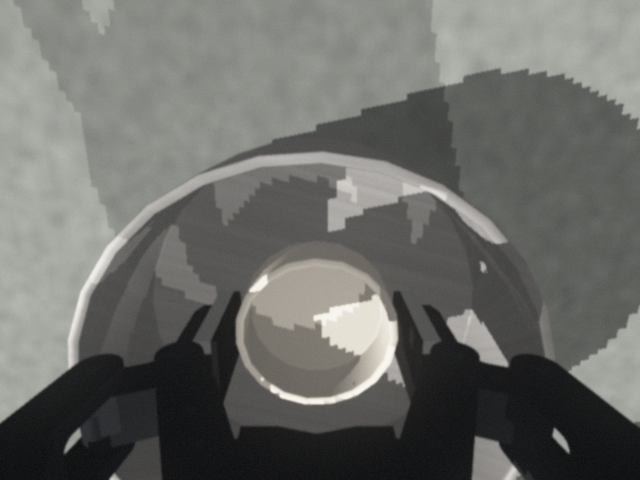

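The dish is inside the tin and centred, with no contact felt yet. I'll lower it 2 mm more, release and withdraw.

```bash
python3 -m jog '[[[0.4,0,0,-0.001,0,0,0],[0.4,0,0,-0.002,0,0,0],[0.4,0,0,-0.002,0,0,0],[0.75,0,0,-0.002,0,0,0],[0.75,0,0,-0.002,0,0,0],[0.75,0,0,-0.002,0,0,0],[0.75,0,0,-0.002,0,0,0],[0.75,0,0,0.01,0,0,0],[0.75,0,0,0.03,0,0,0],[0.75,0,0,0.06,0,0,0],[0.75,0,0,0.1,0,0,0],[0.75,0.0,0.0,0.12,0,0,0],[0.75,0.0,0.0,0.12,0,0,0]]]'; python3 w.py w5 
```

```text
time: 6.73
tcp_pos: [0.4923, -0.2521, 0.305]
tool_rot: [[0.001, -1.0, 0.006], [-1.0, -0.001, -0.004], [0.004, -0.006, -1.0]]
ft_force: [0.8, -0.0, 2.2]
gripper_width: 0.0642
6.7333 [ 0.4923 -0.2521  0.305 ] [ 0.79 -0.04  2.21] 0.06420572892237651
[[ 6.0e-04 -1.0e+00  5.7e-03]
 [-1.0e+00 -6.0e-04 -3.7e-03]
 [ 3.7e-03 -5.6e-03 -1.0e+00]]
```

View pics/w5.png

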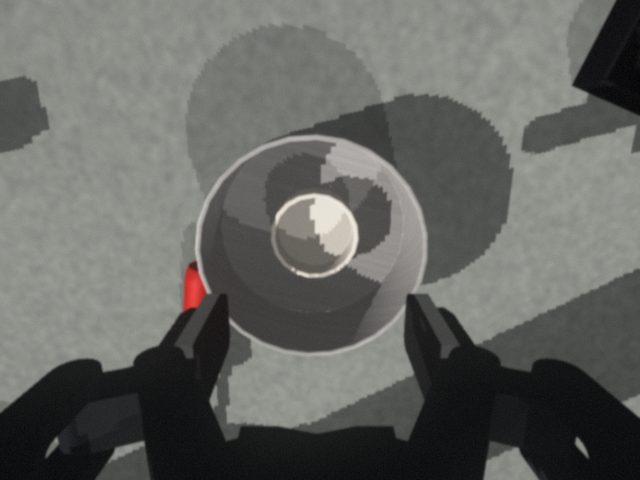

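The dish stands flat in the tin at about (315,236). Now to the cup.

```bash
python3 - <<'E'
from h import *
f=np.load("pics/w5.npz");s=dict(tool_rot=f["R"],tcp_pos=f["t"]);C=cam("wrist",s);W=cloud(C,f["d"])
m=(W[...,2]>.018)&(W[...,2]<.03);m[:185]=0;m[285:]=0;m[:,:265]=0;m[:,365:]=0
m&=(f["p"].min(-1)>120)
print("dish",circ(m,C,.024),W[m].mean(0))
E
python3 -m jog '[[[1,0.01,0.02,0,0,0,0],[1,0.025,0.05,0,0,0,0],[1,0.043,0.083,0,0,0,0],[1,0.061,0.117,0,0,0,0],[1,0.079,0.151,0,0,0,0],[1,0.097,0.185,0,0,0,0],[1,0.115,0.22,0,0,0,0],[1,0.13,0.25,0,0,0,0],[1,0.139,0.267,0,0,0,0],[1,0.143,0.273,0.0,0,0,0],[1,0.143,0.273,0.0,0,0,0],[1,0.143,0.273,0.0,0,0,0],[1,0.143,0.273,0.0,0,0,0]]]'; python3 w.py w6 cup:270,370,150,290,0.034,0.045,.04
```

```text
dish (array([ 0.49051719, -0.25259232]), np.float64(0.026133423671488465)) [ 0.49249008 -0.25729734  0.02315049]
time: 7.87
tcp_pos: [0.6337, 0.0202, 0.3002]
tool_rot: [[-0.001, -1.0, -0.001], [-1.0, 0.001, -0.0], [0.0, 0.001, -1.0]]
ft_force: [-0.4, 0.1, -0.6]
gripper_width: 0.0855
7.8667 [0.6337 0.0202 0.3002] [-0.37  0.06 -0.57] 0.0855197328439656
[[-5.0e-04 -1.0e+00 -1.2e-03]
 [-1.0e+00  5.0e-04 -2.0e-04]
 [ 2.0e-04  1.2e-03 -1.0e+00]]
cup [0.6357 0.0215] 0.0196 1245 0.0393
```

View pics/w6.png

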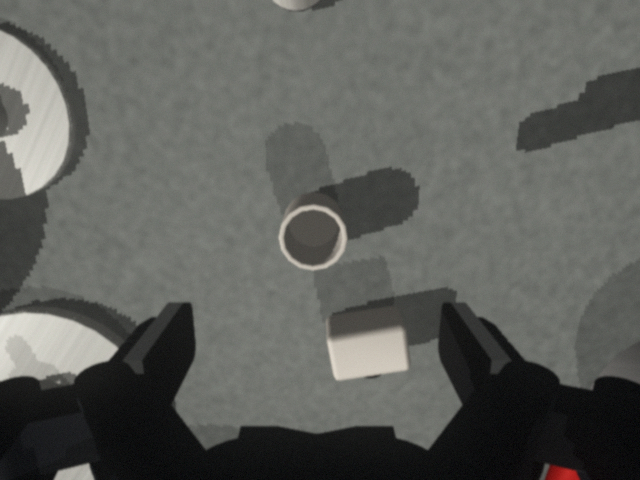

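The cup is at (313,237), which is (0.636,0.0215). I'll grip its upper half so the tips stay above the dish rim when it goes in.

```bash
python3 -m jog '[[[1,0.002,0.001,-0.02,0,0,0],[1,0.002,0.001,-0.05,0,0,0],[1,0.002,0.001,-0.08,0,0,0],[1,0.002,0.001,-0.095,0,0,0],[1,0.002,0.001,-0.1,0,0,0],[1,0.002,0.001,-0.1,0,0,0],[0.2,0.002,0.001,-0.1,0,0,0],[0.2,0.002,0.001,-0.1,0,0,0],[0.2,0.002,0.001,-0.1,0,0,0],[0.2,0.002,0.001,-0.1,0,0,0],[0.2,0.002,0.001,-0.1,0,0,0],[0.2,0.002,0.001,-0.1,0,0,0],[0.2,0.002,0.001,-0.1,0,0,0],[0.2,0.002,0.001,-0.1,0,0,0],[0.2,0.002,0.001,-0.1,0,0,0]]]' 30;  python3 -m jog '[[[0.2,0,0,0.01,0,0,0],[0.2,0,0,0.03,0,0,0],[0.2,0,0,0.06,0,0,0],[0.2,0,0,0.09,0,0,0],[0.2,0,0,0.1,0,0,0],[0.2,0,0,0.1,0,0,0],[0.2,0,0,0.1,0,0,0]]]';python3 w.py w7
```

```text
time: 9.17
tcp_pos: [0.6366, 0.0224, 0.202]
tool_rot: [[0.001, -1.0, 0.002], [-1.0, -0.001, -0.0], [0.0, -0.002, -1.0]]
ft_force: [-1.2, -1.4, 10.4]
gripper_width: 0.0379
time: 9.75
tcp_pos: [0.6362, 0.0225, 0.3014]
tool_rot: [[0.001, -1.0, 0.001], [-1.0, -0.001, -0.0], [0.0, -0.001, -1.0]]
ft_force: [-1.1, 0.9, -1.7]
gripper_width: 0.0379
9.75 [0.6362 0.0225 0.3014] [-1.09  0.9  -1.71] 0.037860165641765746
[[ 6.0e-04 -1.0e+00  1.3e-03]
 [-1.0e+00 -6.0e-04 -1.0e-04]
 [ 1.0e-04 -1.3e-03 -1.0e+00]]
```

View pics/w7.png

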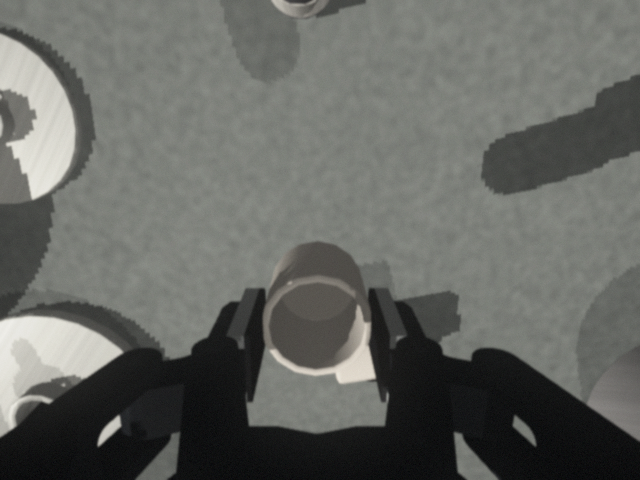

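```bash
python3 - <<'E'
from h import *
f=np.load("pics/w7.npz");s=dict(tool_rot=f["R"],tcp_pos=f["t"]);C=cam("wrist",s);W=cloud(C,f["d"])
m=(W[...,2]>.08)&(f["p"].min(-1)>60);m[:235]=0;m[385:]=0;m[:,:258]=0;m[:,378:]=0
z=W[m][:,2];zt=np.percentile(z,97);m2=m&(W[...,2]>zt-.004)
print(np.percentile(z,[1,50,97]),circ(m2,C,zt))
E
python3 -m jog '[[[0.2,-0.01,-0.02,0,0,0,0],[0.2,-0.025,-0.05,0,0,0,0],[0.2,-0.043,-0.083,0,0,0,0],[0.2,-0.061,-0.117,0,0,0,0],[0.2,-0.079,-0.151,0,0,0,0],[0.2,-0.097,-0.185,0,0,0,0],[0.2,-0.115,-0.22,0,0,0,0],[0.2,-0.13,-0.25,0,0,0,0],[0.2,-0.141,-0.268,0,0,0,0],[0.2,-0.145,-0.274,0.0,0,0,0],[0.2,-0.145,-0.274,0.0,0,0,0],[0.2,-0.145,-0.274,0.0,0,0,0],[0.2,-0.145,-0.274,0.0,0,0,0]]]'; python3 w.py w8
```

```text
[0.10081215 0.12453343 0.13958251] (array([0.63562124, 0.02162796]), np.float64(0.019631806605483217))
time: 10.88
tcp_pos: [0.4918, -0.2505, 0.3002]
tool_rot: [[0.001, -1.0, -0.001], [-1.0, -0.001, 0.001], [-0.001, 0.001, -1.0]]
ft_force: [-0.3, -0.1, -0.8]
gripper_width: 0.0377
10.8833 [ 0.4918 -0.2505  0.3002] [-0.34 -0.05 -0.8 ] 0.03773171035399227
[[ 1.4e-03 -1.0e+00 -6.0e-04]
 [-1.0e+00 -1.4e-03  7.0e-04]
 [-7.0e-04  6.0e-04 -1.0e+00]]
```

View pics/w8.png

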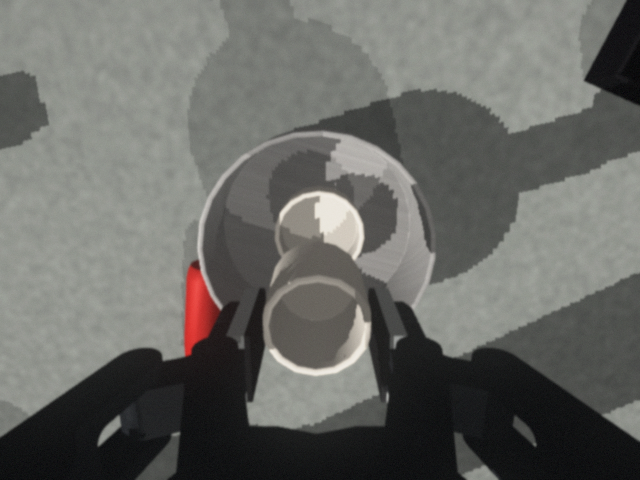

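```bash
python3 - <<'E'
from h import *
f=np.load("pics/w8.npz");s=dict(tool_rot=f["R"],tcp_pos=f["t"]);C=cam("wrist",s);W=cloud(C,f["d"])
P=[]
m=(W[...,2]>.019)&(W[...,2]<.03)
for v in range(185,238):
    u=np.where(m[v,270:370])[0]
    if len(u)>1: P+= [ray(C,270+u[0]-.5,v,.024)[:2],ray(C,270+u[-1]+.5,v,.024)[:2]]
P=np.array(P)
for _ in range(6):
    A=np.c_[2*P,np.ones(len(P))];x=np.linalg.lstsq(A,(P**2).sum(1),rcond=None)[0];r=np.sqrt(x[2]+x[0]**2+x[1]**2)
    e=np.abs(np.hypot(*(P-x[:2]).T)-r);P=P[e<max(2*np.median(e),.0006)]
print(x[:2],r,len(P))
E
python3 -m jog '[[[0.2,-0.001,-0.001,-0.01,0,0,0],[0.2,-0.001,-0.001,-0.03,0,0,0],[0.2,-0.001,-0.001,-0.05,0,0,0],[0.2,-0.001,-0.001,-0.06,0,0,0],[0.2,-0.001,-0.001,-0.06,0,0,0],[0.2,-0.001,-0.001,-0.06,0,0,0]]]'; python3 w.py w9
```

```text
[ 0.4909369  -0.25259913] 0.02741717905668917 96
time: 11.43
tcp_pos: [0.4904, -0.2522, 0.2403]
tool_rot: [[0.001, -1.0, -0.001], [-1.0, -0.001, 0.001], [-0.001, 0.001, -1.0]]
ft_force: [-0.7, -0.4, 0.1]
gripper_width: 0.0381
11.4333 [ 0.4904 -0.2522  0.2403] [-0.69 -0.42  0.11] 0.03808482930847213
[[ 1.1e-03 -1.0e+00 -1.1e-03]
 [-1.0e+00 -1.1e-03  7.0e-04]
 [-7.0e-04  1.1e-03 -1.0e+00]]
```

View pics/w9.png

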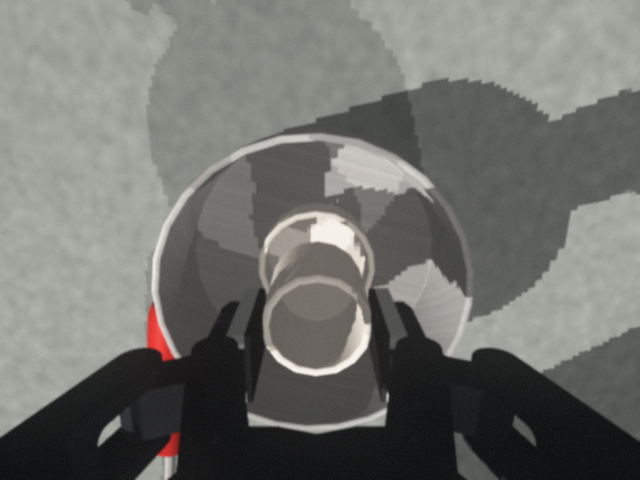

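```bash
python3 -m jog '[[[0.2,0.001,0,-0.008,0,0,0],[0.2,0.001,0,-0.016,0,0,0],[0.2,0.001,0,-0.023,0,0,0],[0.2,0.001,0,-0.028,0,0,0],[0.2,0.001,0,-0.031,0,0,0],[0.2,0.001,0,-0.032,0,0,0],[0.2,0.001,0,-0.032,0,0,0]]]'; python3 w.py w10
```

```text
time: 12.07
tcp_pos: [0.491, -0.2525, 0.209]
tool_rot: [[0.0, -1.0, -0.0], [-1.0, -0.0, 0.0], [-0.0, 0.0, -1.0]]
ft_force: [-4.0, 1.6, 11.9]
gripper_width: 0.0379
12.0667 [ 0.491  -0.2525  0.209 ] [-4.04  1.6  11.85] 0.0379343832891716
[[ 5.e-04 -1.e+00 -4.e-04]
 [-1.e+00 -5.e-04  3.e-04]
 [-3.e-04  4.e-04 -1.e+00]]
```

View pics/w10.png

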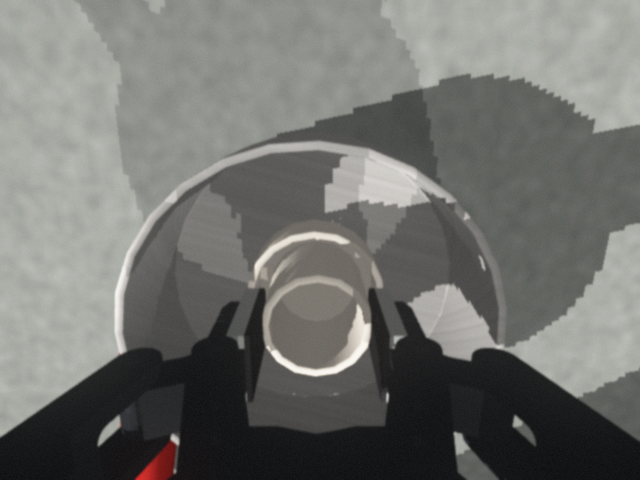

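```bash
python3 -m jog '[[[0.62,0,0,0,0,0,0],[0.62,0,0,0,0,0,0],[0.62,0,0,0,0,0,0],[0.62,0,0,0,0,0,0],[0.62,0,0,0.01,0,0,0],[0.62,0,0,0.03,0,0,0],[0.62,0,0,0.06,0,0,0],[0.62,0,0,0.085,0,0,0],[0.62,0.0,0.0,0.095,0,0,0],[0.62,0.0,0.0,0.095,0,0,0]]]'; python3 w.py w11
python3 - <<'E'
from h import *
T=camera_params("wrist")["T_tool_cam"]
for n in("w1","w2","w5","w7"):
    f=np.load(f"pics/{n}.npz");d=f["d"];P=cloud((camera_params("wrist")["K"],T[:3,:3],T[:3,3]),d)
    m=(f["p"].max(-1)<90)&(np.abs(P[...,0])<.06)&(np.abs(P[...,1])<.02)&(P[...,2]>.12)&(P[...,2]<.2)
    print(n,np.percentile(P[m][:,2],[90,95,98,99,100]).round(4),m.sum())
E
```

```text
time: 12.95
tcp_pos: [0.4918, -0.2529, 0.3066]
tool_rot: [[0.001, -1.0, 0.004], [-1.0, -0.001, -0.003], [0.003, -0.004, -1.0]]
ft_force: [0.5, -0.5, -0.2]
gripper_width: 0.0527
12.95 [ 0.4918 -0.2529  0.3066] [ 0.46 -0.45 -0.21] 0.05266572152676062
[[ 6.0e-04 -1.0e+00  3.9e-03]
 [-1.0e+00 -6.0e-04 -2.6e-03]
 [ 2.6e-03 -3.8e-03 -1.0e+00]]
w1 [0.1533 0.156  0.1584 0.1595 0.1614] 10069
w2 [0.1766 0.1769 0.1772 0.1774 0.1786] 16166
w5 [0.1578 0.1615 0.1643 0.1658 0.1684] 10362
w7 [0.1932 0.1989 0.1995 0.1998 0.2   ] 18313
```

View pics/w11.png

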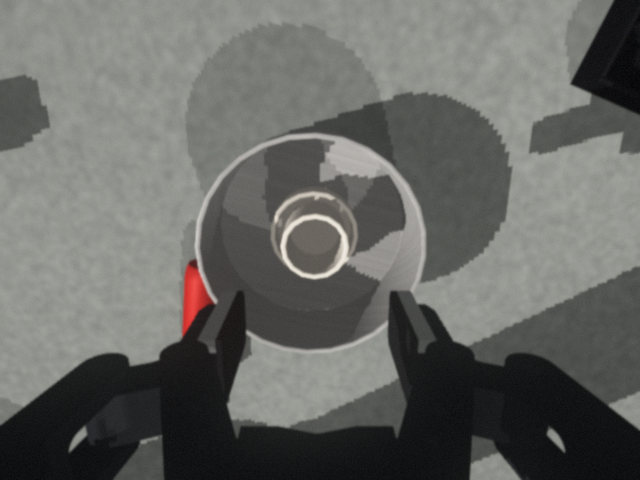

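The cup stands in the dish (both rims visible, cup rim at (315,246)). Now over to the lids.

```bash
python3 -m jog '[[[0.62,0,0.01,0,0,0,0],[0.62,0,0.03,0,0,0,0],[0.62,0.002,0.06,0,0,0,0],[0.62,0.002,0.1,0,0,0,0],[0.62,0.003,0.14,0,0,0,0],[0.62,0.004,0.18,0,0,0,0],[0.62,0.005,0.22,0,0,0,0],[0.62,0.006,0.26,0,0,0,0],[0.62,0.007,0.3,0,0,0,0],[0.62,0.008,0.34,0,0,0,0],[0.62,0.009,0.38,0,0,0,0],[0.62,0.009,0.415,0,0,0,0],[0.62,0.009,0.445,0,0,0,0],[0.62,0.009,0.463,0,0,0,0],[0.62,0.009,0.469,0,0,0,0],[0.62,0.009,0.469,0,0,0,0],[0.62,0.009,0.469,0,0,0,0],[0.62,0.009,0.469,0,0,0,0]]]' ; python3 w.py w12 knob:220,420,100,420,0.05,0.062,.056 collar:220,420,100,420,0.024,0.031,.028
```

```text
time: 14.5
tcp_pos: [0.5001, 0.2154, 0.3032]
tool_rot: [[-0.0, -1.0, -0.001], [-1.0, 0.0, -0.001], [0.001, 0.001, -1.0]]
ft_force: [-0.1, 0.3, -0.7]
gripper_width: 0.0531
14.5 [0.5001 0.2154 0.3032] [-0.14  0.27 -0.7 ] 0.053088366932622116
[[-3.0e-04 -1.0e+00 -1.2e-03]
 [-1.0e+00  4.0e-04 -5.0e-04]
 [ 5.0e-04  1.2e-03 -1.0e+00]]
knob [0.5008 0.2162] 0.0088 810 0.0554
collar [0.5005 0.2163] 0.0214 1584 0.0273
```

View pics/w12.png

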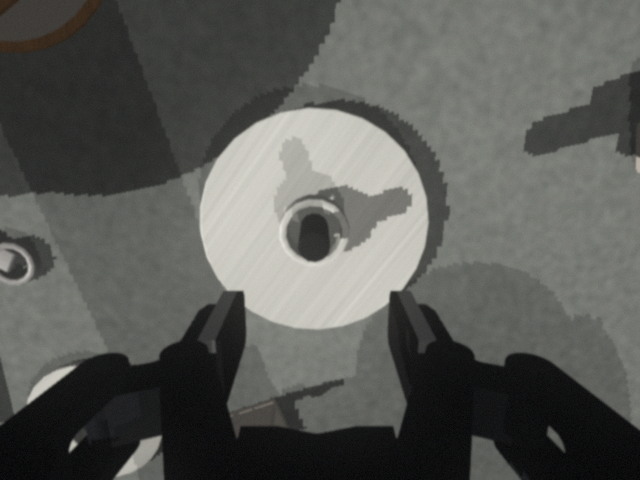

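The knob at (315,235) is concentric with the collar. I'll descend so the tips stop about 3 mm above the collar, then grip.

```bash
python3 -m jog '[[[0.62,0.001,0.001,-0.02,0,0,0],[0.62,0.001,0.001,-0.05,0,0,0],[0.62,0.001,0.001,-0.075,0,0,0],[0.62,0.001,0.001,-0.09,0,0,0],[0.62,0.001,0.001,-0.098,0,0,0],[0.62,0.001,0.001,-0.098,0,0,0],[0,0.001,0.001,-0.098,0,0,0],[0,0.001,0.001,-0.098,0,0,0],[0,0.001,0.001,-0.098,0,0,0],[0,0.001,0.001,-0.098,0,0,0],[0,0.001,0.001,-0.098,0,0,0],[0,0.001,0.001,-0.098,0,0,0],[0,0.001,0.001,-0.098,0,0,0],[0,0.001,0.001,-0.098,0,0,0],[0,0.001,0.001,-0.098,0,0,0],[0,0.001,0.001,-0.098,0,0,0]]]' 70; python3 w.py w13; python3 -c "
from h import *
p,d=snapshot('side');cv2.imwrite('pics/s13.png',cv2.resize(p[140:260,230:390],(800,600))[...,::-1])"
```

```text
time: 15.88
tcp_pos: [0.5017, 0.2174, 0.207]
tool_rot: [[0.001, -1.0, 0.002], [-1.0, -0.001, 0.0], [-0.0, -0.002, -1.0]]
ft_force: [-0.8, -2.6, 10.0]
gripper_width: 0.0155
15.8833 [0.5017 0.2174 0.207 ] [-0.81 -2.58 10.02] 0.015483717121194233
[[ 6.e-04 -1.e+00  2.e-03]
 [-1.e+00 -6.e-04  4.e-04]
 [-4.e-04 -2.e-03 -1.e+00]]
```

View pics/w13.png

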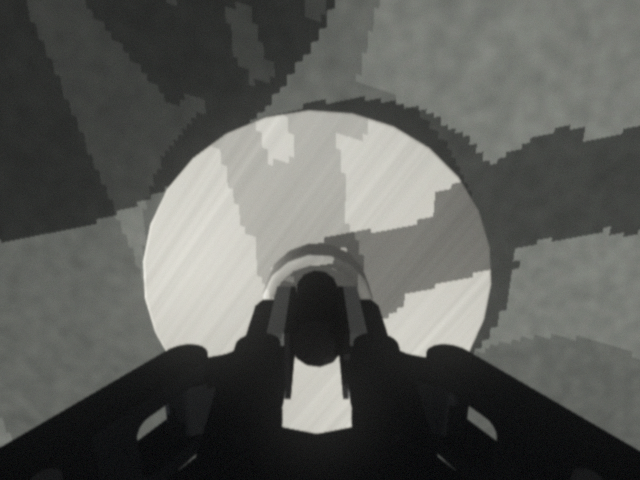

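View pics/s13.png

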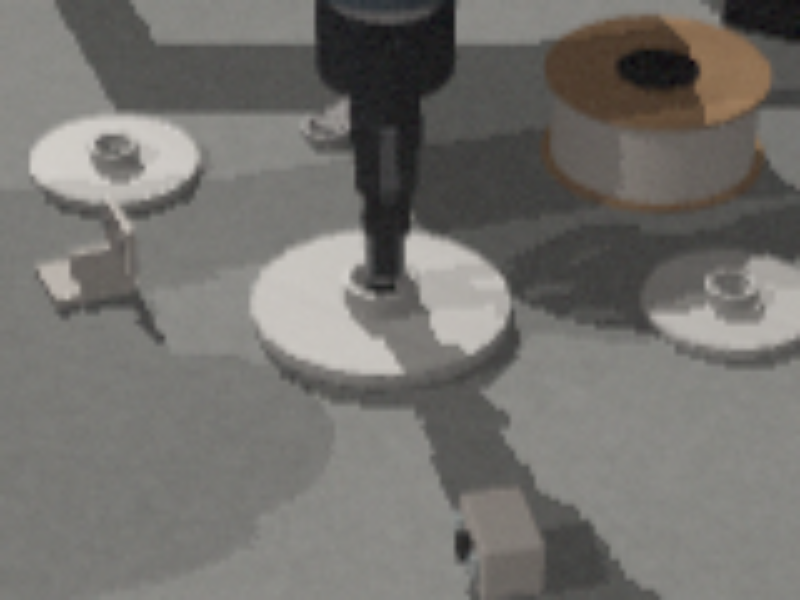

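Both pads are on the knob, above the collar. I'll lift it gently and check.

```bash
python3 -m jog '[[[0,0,0,0.005,0,0,0],[0,0,0,0.015,0,0,0],[0,0,0,0.03,0,0,0],[0,0,0,0.05,0,0,0],[0,0,0,0.07,0,0,0],[0,0,0,0.085,0,0,0],[0,0,0,0.095,0,0,0],[0,0,0,0.1,0,0,0],[0,0,0,0.1,0,0,0],[0,0,0,0.1,0,0,0]]]'; python3 w.py w14; python3 -c "
from h import *
p,d=snapshot('side');cv2.imwrite('pics/s14.png',cv2.resize(p[100:260,200:413],(800,600))[...,::-1])"
```

```text
time: 16.82
tcp_pos: [0.5011, 0.2174, 0.3055]
tool_rot: [[0.001, -1.0, -0.0], [-1.0, -0.001, -0.0], [0.0, 0.0, -1.0]]
ft_force: [0.6, -0.1, -3.1]
gripper_width: 0.0159
16.8167 [0.5011 0.2174 0.3055] [ 0.55 -0.13 -3.06] 0.015867497107261586
[[ 6.e-04 -1.e+00 -2.e-04]
 [-1.e+00 -6.e-04 -1.e-04]
 [ 1.e-04  2.e-04 -1.e+00]]
```

View pics/w14.png

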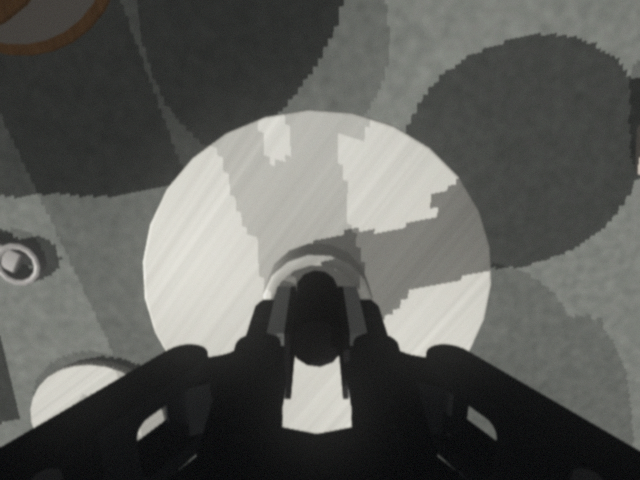

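View pics/s14.png

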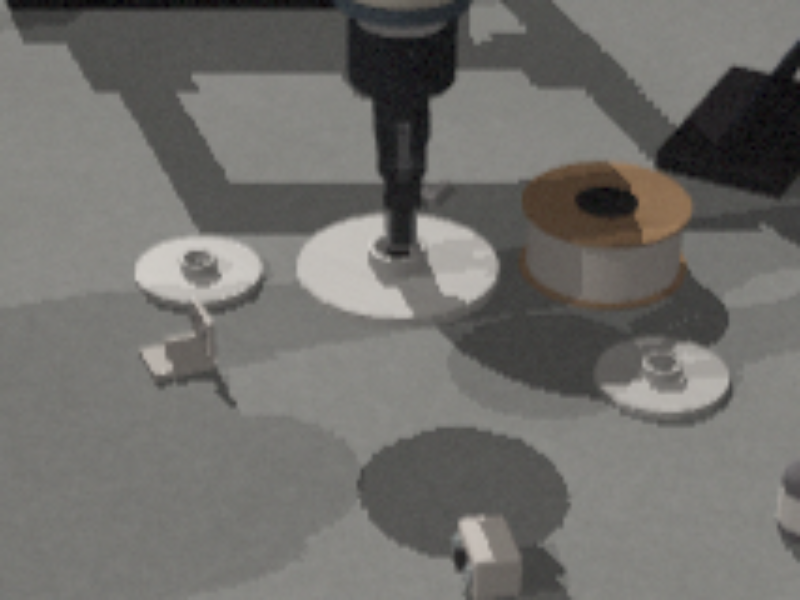

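Both lids came up level, in the same view relative to the wrist. I'll measure tilt, offset and the tin centre, using the earlier full view of the rim.

```bash
python3 - <<'E'
from h import *
def load(n):
    f=np.load(f"pics/{n}.npz");s=dict(tool_rot=f["R"],tcp_pos=f["t"]);C=cam("wrist",s);return f,C,cloud(C,f["d"])
def rob(P):
  P=np.array(P)
  for _ in range(6):
    A=np.c_[2*P,np.ones(len(P))];x=np.linalg.lstsq(A,(P**2).sum(1),rcond=None)[0];r=np.sqrt(x[2]+x[0]**2+x[1]**2)
    e=np.abs(np.hypot(*(P-x[:2]).T)-r);P=P[e<max(2*np.median(e),.0008)]
  return x[:2],r,len(P)
for n in("w5","w11"):
    f,C,W=load(n);m=(W[...,2]>.046)&(W[...,2]<.062);P=[]
    if n=="w11": m[200:290,270:360]=0
    for v in range(125,290):
        u=np.where(m[v,180:440])[0]
        if len(u)>1:P+=[ray(C,180+u[0]-.5,v,.056)[:2],ray(C,180+u[-1]+.5,v,.056)[:2]]
    print(n,"tin",rob(P))
f,C,W=load("w11")
m=(W[...,2]>.042)&(W[...,2]<.052);m[:205]=0;m[285:]=0;m[:,:270]=0;m[:,360:]=0
print("cup",circ(m,C,.047))
for n,z in(("w13",.013),("w14",.111)):
    f,C,W=load(n);m=np.abs(W[...,2]-z)<.006;m[330:]=0;m&=f["p"].min(-1)>80
    Q=W[m];c=np.linalg.lstsq(np.c_[Q[:,:2],np.ones(len(Q))],Q[:,2],rcond=None)[0]
    P=[]
    for v in range(112,300):
        u=np.where(m[v,100:520])[0]
        if len(u)>1:P+=[ray(C,100+u[0]-.5,v,np.median(Q[:,2]))[:2],ray(C,100+u[-1]+.5,v,np.median(Q[:,2]))[:2]]
    print(n,np.degrees(c[:2]),np.median(Q[:,2]),rob(P),f["t"])
E
```

```text
w5 tin (array([ 0.48981007, -0.25111075]), np.float64(0.06434710758194825), 312)
w11 tin (array([ 0.4897451 , -0.25113694]), np.float64(0.06437705608102041), 316)
cup (array([ 0.489777  , -0.25321134]), np.float64(0.019612729697087827))
w13 [0.08158561 0.01751339] 0.012614588989663639 (array([0.50013792, 0.21658457]), np.float64(0.07365024220245987), 376) [0.50165832 0.21742006 0.2070129 ]
w14 [-0.01533706  0.021395  ] 0.11093719310767891 (array([0.49912413, 0.21653377]), np.float64(0.07368284691445103), 376) [0.5011117  0.21741326 0.30546575]
```

```bash
python3 -m jog '[[[0,0,-0.004,0,0,0,0],[0,0,-0.012,0,0,0,0],[0,-0.001,-0.025,0,0,0,0],[0,-0.001,-0.043,0,0,0,0],[0,-0.002,-0.066,0,0,0,0],[0,-0.002,-0.093,0,0,0,0],[0,-0.003,-0.122,0,0,0,0],[0,-0.003,-0.152,0,0,0,0],[0,-0.004,-0.182,0,0,0,0],[0,-0.004,-0.212,0,0,0,0],[0,-0.005,-0.242,0,0,0,0],[0,-0.006,-0.272,0,0,0,0],[0,-0.007,-0.302,0,0,0,0],[0,-0.007,-0.332,0,0,0,0],[0,-0.008,-0.362,0,0,0,0],[0,-0.008,-0.39,0,0,0,0],[0,-0.009,-0.414,0,0,0,0],[0,-0.009,-0.434,0,0,0,0],[0,-0.01,-0.449,0,0,0,0],[0,-0.01,-0.459,0,0,0,0]]]'; python3 -m jog '[[[0,0,-0.005,0,0,0,0],[0,0,-0.008,0,0,0,0],[0,0,-0.0085,0,0,0,0],[0,0,-0.0085,0,0,0,0],[0,0,-0.0085,0,0,0,0],[0,0,-0.0085,0,0,0,0]]]';python3 w.py w15;python3 -c "
from h import *
p,d=snapshot('side');cv2.imwrite('pics/s15.png',cv2.resize(p[180:360,190:430],(800,600))[...,::-1])"
```

```text
time: 18.58
tcp_pos: [0.4905, -0.2435, 0.3055]
tool_rot: [[-0.001, -1.0, -0.0], [-1.0, 0.001, -0.0], [0.0, 0.0, -1.0]]
ft_force: [-0.2, 0.3, -3.1]
gripper_width: 0.0154
time: 19.08
tcp_pos: [0.4914, -0.2494, 0.3057]
tool_rot: [[0.001, -1.0, -0.0], [-1.0, -0.001, 0.0], [-0.0, 0.0, -1.0]]
ft_force: [-0.3, 0.9, -3.6]
gripper_width: 0.0157
19.0833 [ 0.4914 -0.2494  0.3057] [-0.29  0.94 -3.62] 0.015672344335225942
[[ 1.4e-03 -1.0e+00 -1.0e-04]
 [-1.0e+00 -1.4e-03  2.0e-04]
 [-2.0e-04  1.0e-04 -1.0e+00]]
```

View pics/w15.png

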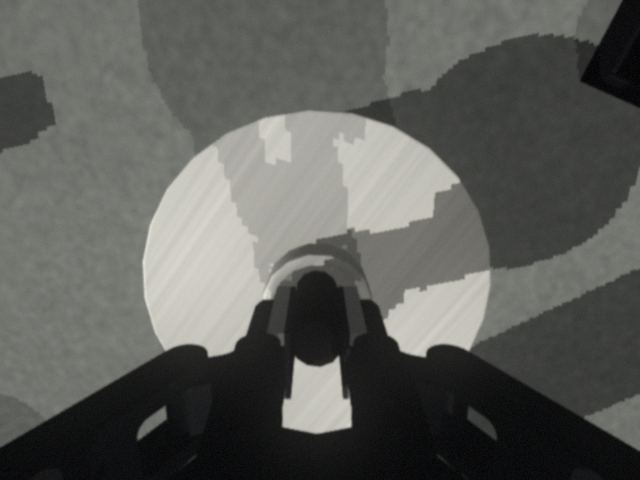

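View pics/s15.png

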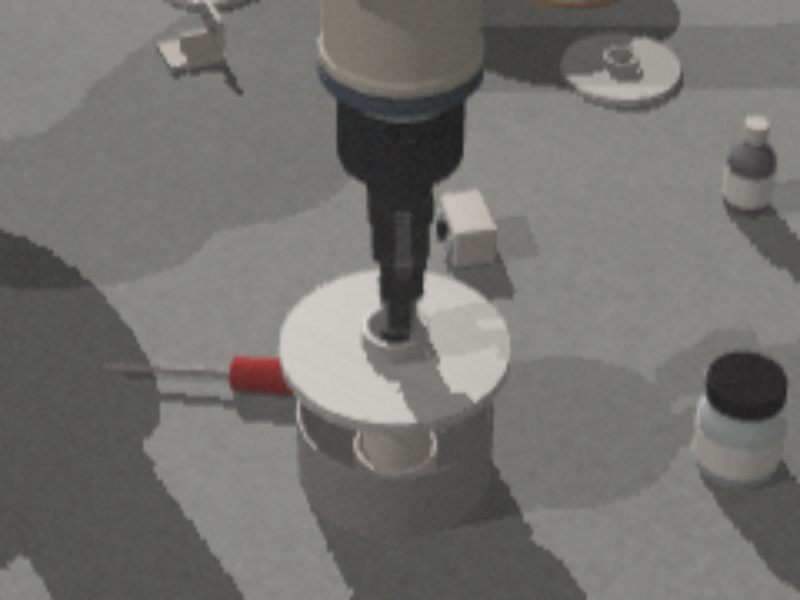

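The lids are level and over the tin. I'll lower them.

```bash
python3 -m jog '[[[0,0,-0.0005,-0.006,0,0,0],[0,0,-0.0005,-0.014,0,0,0],[0,0,-0.0005,-0.022,0,0,0],[0,0,-0.0005,-0.03,0,0,0],[0,0,-0.0005,-0.036,0,0,0],[0,0,-0.0005,-0.04,0,0,0],[0,0,-0.0005,-0.044,0,0,0],[0,0,-0.0005,-0.046,0,0,0],[0,0,-0.0005,-0.047,0,0,0],[0,0,-0.0005,-0.047,0,0,0]]]';python3 -m jog '[[[0,0,0,-0.001,0,0,0],[0,0,0,-0.002,0,0,0],[0,0,0,-0.002,0,0,0]]]';python3 w.py w16;python3 -c "
from h import *
p,d=snapshot('side');cv2.imwrite('pics/s16.png',cv2.resize(p[180:360,190:430],(800,600))[...,::-1])"
```

```text
time: 20.02
tcp_pos: [0.4913, -0.2506, 0.2586]
tool_rot: [[0.001, -1.0, 0.0], [-1.0, -0.001, -0.0], [0.0, -0.0, -1.0]]
ft_force: [-0.4, 0.2, -2.6]
gripper_width: 0.0158
time: 20.27
tcp_pos: [0.4914, -0.2506, 0.257]
tool_rot: [[0.0, -1.0, 0.001], [-1.0, -0.0, -0.0], [0.0, -0.001, -1.0]]
ft_force: [-0.4, 0.0, 1.4]
gripper_width: 0.0159
20.2667 [ 0.4914 -0.2506  0.257 ] [-0.41  0.01  1.38] 0.01591073944285559
[[ 5.e-04 -1.e+00  5.e-04]
 [-1.e+00 -5.e-04 -3.e-04]
 [ 3.e-04 -5.e-04 -1.e+00]]
```

View pics/s16.png

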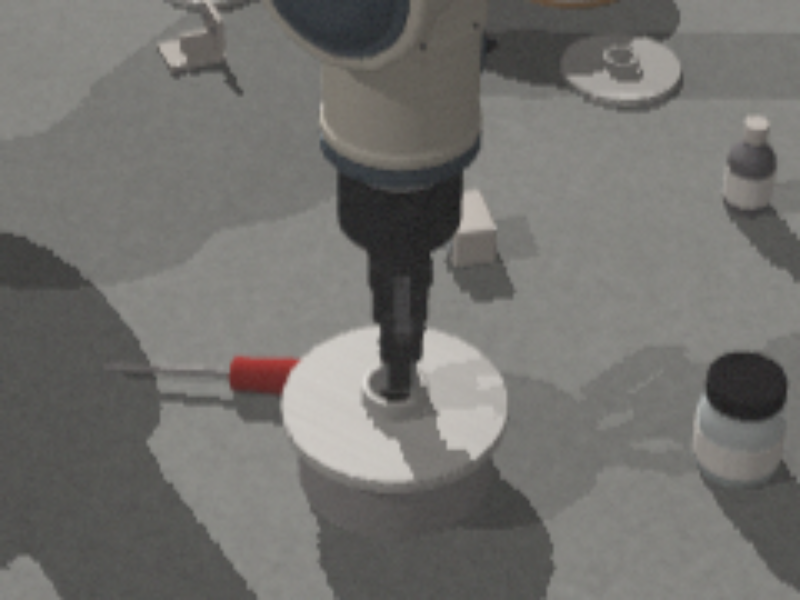

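Contact came at the predicted seat height (0.257), with the weight transferred. I'll release and look from above.

```bash
python3 -m jog '[[[0,0,0,-0.001,0,0,0],[0,0,0,-0.001,0,0,0],[0.3,0,0,-0.001,0,0,0],[0.5,0,0,0,0,0,0],[0.75,0,0,0,0,0,0],[0.75,0,0,0,0,0,0],[0.75,0,0,0.01,0,0,0],[0.75,0,0,0.03,0,0,0],[0.75,0,0,0.05,0,0,0],[0.75,0,0,0.06,0,0,0],[0.75,0,0,0.06,0,0,0],[0.75,0,0,0.06,0,0,0]]]';python3 w.py w17 knob:220,420,100,420,0.1,0.112,.106 collar:220,420,100,420,0.073,0.082,.078;python3 -c "
from h import *
p,d=snapshot('side');cv2.imwrite('pics/s17.png',cv2.resize(p[180:360,190:430],(800,600))[...,::-1])
f=np.load('pics/w17.npz');s=dict(tool_rot=f['R'],tcp_pos=f['t']);W=cloud(cam('wrist',s),f['d'])
m=np.abs(W[...,2]-.063)<.005;Q=W[m];c=np.linalg.lstsq(np.c_[Q[:,:2],np.ones(len(Q))],Q[:,2],rcond=None)[0]
print('plate tilt deg',np.degrees(c[:2]),np.median(Q[:,2]))"
```

```text
time: 21.37
tcp_pos: [0.4913, -0.2506, 0.3171]
tool_rot: [[0.001, -1.0, 0.001], [-1.0, -0.001, -0.001], [0.001, -0.001, -1.0]]
ft_force: [-0.2, 0.5, -1.2]
gripper_width: 0.0639
21.3667 [ 0.4913 -0.2506  0.3171] [-0.17  0.46 -1.21] 0.06393922268145923
[[ 5.e-04 -1.e+00  9.e-04]
 [-1.e+00 -5.e-04 -6.e-04]
 [ 6.e-04 -9.e-04 -1.e+00]]
knob [ 0.4906 -0.2515] 0.0089 1128 0.1054
collar [ 0.4899 -0.2516] 0.0197 2067 0.0773
plate tilt deg [0.07125513 0.02151922] 0.06257055732243794
```

View pics/w17.png

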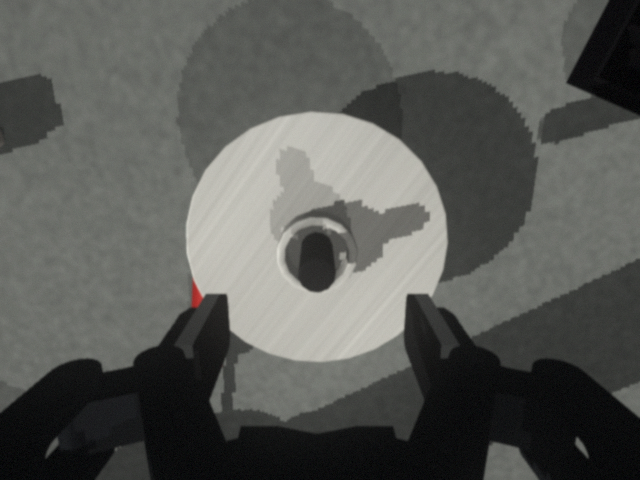

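View pics/s17.png

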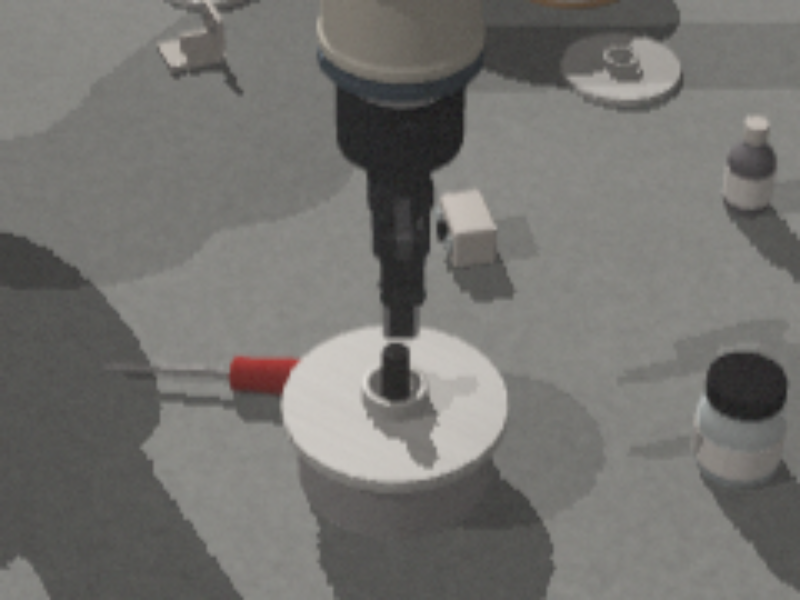

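Seated and level: plate at 62.6 mm, knob top at 105 mm, tilt under 0.1°. Now I'll take the collar with the tips just above the plate.

```bash
python3 -m jog '[[[0.75,-0.0005,0,-0.015,0,0,0],[0.75,-0.0005,0,-0.035,0,0,0],[0.75,-0.0005,0,-0.055,0,0,0],[0.75,-0.0005,0,-0.07,0,0,0],[0.75,-0.0005,0,-0.078,0,0,0],[0.75,-0.0005,0,-0.08,0,0,0],[0.75,-0.0005,0,-0.08,0,0,0],[0.3,-0.0005,0,-0.08,0,0,0],[0.3,-0.0005,0,-0.08,0,0,0],[0.3,-0.0005,0,-0.08,0,0,0],[0.3,-0.0005,0,-0.08,0,0,0],[0.3,-0.0005,0,-0.08,0,0,0],[0.3,-0.0005,0,-0.08,0,0,0],[0.3,-0.0005,0,-0.08,0,0,0]]]' 50;python3 w.py w18;python3 -c "
from h import *
p,d=snapshot('side');cv2.imwrite('pics/s18.png',cv2.resize(p[180:360,190:430],(800,600))[...,::-1])"
```

```text
time: 22.63
tcp_pos: [0.491, -0.2506, 0.2378]
tool_rot: [[0.001, -1.0, 0.001], [-1.0, -0.001, -0.001], [0.001, -0.001, -1.0]]
ft_force: [-0.8, 1.0, 5.6]
gripper_width: 0.0411
22.6333 [ 0.491  -0.2506  0.2378] [-0.79  1.04  5.58] 0.04111672686490854
[[ 5.0e-04 -1.0e+00  1.3e-03]
 [-1.0e+00 -5.0e-04 -8.0e-04]
 [ 8.0e-04 -1.3e-03 -1.0e+00]]
```

View pics/w18.png

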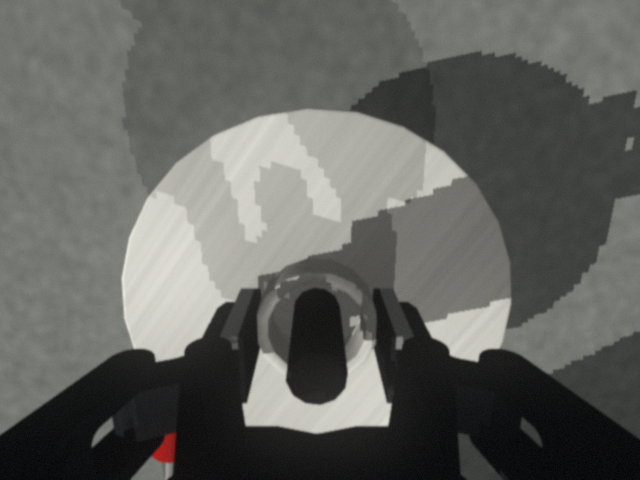

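View pics/s18.png

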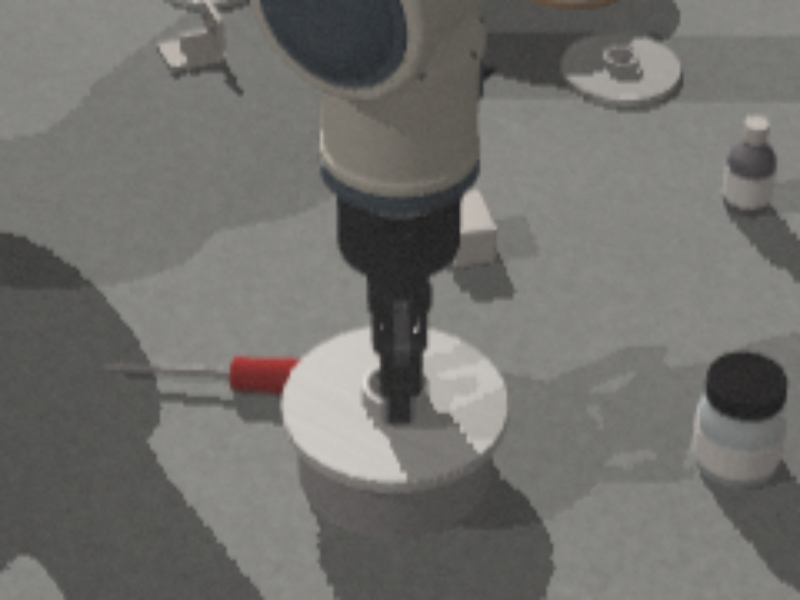

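The pads are on the collar, with the knob free inside it. I'll raise the cover slowly and straight.

```bash
python3 -m jog '[[[0.3,0,0,0.003,0,0,0],[0.3,0,0,0.008,0,0,0],[0.3,0,0,0.014,0,0,0],[0.3,0,0,0.021,0,0,0],[0.3,0,0,0.029,0,0,0],[0.3,0,0,0.038,0,0,0],[0.3,0,0,0.047,0,0,0],[0.3,0,0,0.056,0,0,0],[0.3,0,0,0.065,0,0,0],[0.3,0,0,0.074,0,0,0],[0.3,0,0,0.083,0,0,0],[0.3,0,0,0.091,0,0,0],[0.3,0,0,0.097,0,0,0],[0.3,0,0,0.1,0,0,0],[0.3,0,0,0.101,0,0,0],[0.3,0,0,0.101,0,0,0],[0.3,0,0,0.101,0,0,0],[0.3,0,0,0.101,0,0,0]]]';python3 w.py w19;python3 -c "
from h import *
p,d=snapshot('side');cv2.imwrite('pics/s19.png',cv2.resize(p[160:360,190:457],(800,600))[...,::-1])
p,d=snapshot('top');cv2.imwrite('pics/t19.png',p[...,::-1])
f=np.load('pics/w19.npz');s=dict(tool_rot=f['R'],tcp_pos=f['t']);W=cloud(cam('wrist',s),f['d'])
m=(np.abs(W[...,2]-.163)<.006)&(f['p'].min(-1)>80);m[330:]=0;Q=W[m];c=np.linalg.lstsq(np.c_[Q[:,:2],np.ones(len(Q))],Q[:,2],rcond=None)[0]
print('plate tilt deg',np.degrees(c[:2]),np.median(Q[:,2]),len(Q))"
```

```text
time: 24.23
tcp_pos: [0.4907, -0.2505, 0.3372]
tool_rot: [[0.001, -1.0, -0.001], [-1.0, -0.001, 0.0], [-0.0, 0.001, -1.0]]
ft_force: [-0.4, 0.4, -1.9]
gripper_width: 0.0417
24.2333 [ 0.4907 -0.2505  0.3372] [-0.41  0.36 -1.88] 0.041691964633092125
[[ 5.e-04 -1.e+00 -7.e-04]
 [-1.e+00 -5.e-04  5.e-04]
 [-5.e-04  7.e-04 -1.e+00]]
plate tilt deg [-0.05285636  0.06224765] 0.16202547315925328 57214
```

View pics/w19.png

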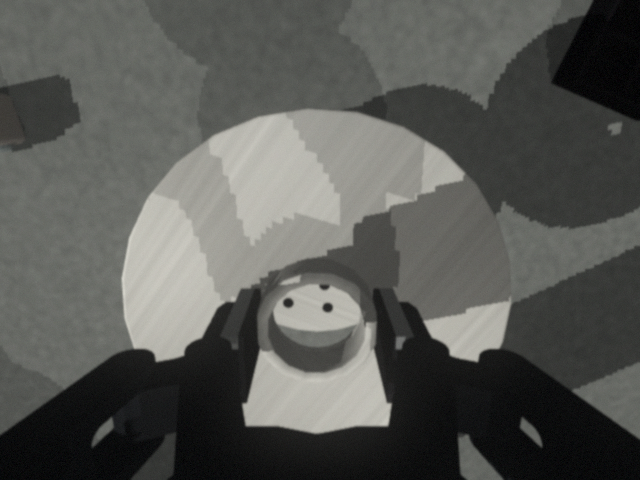

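View pics/s19.png

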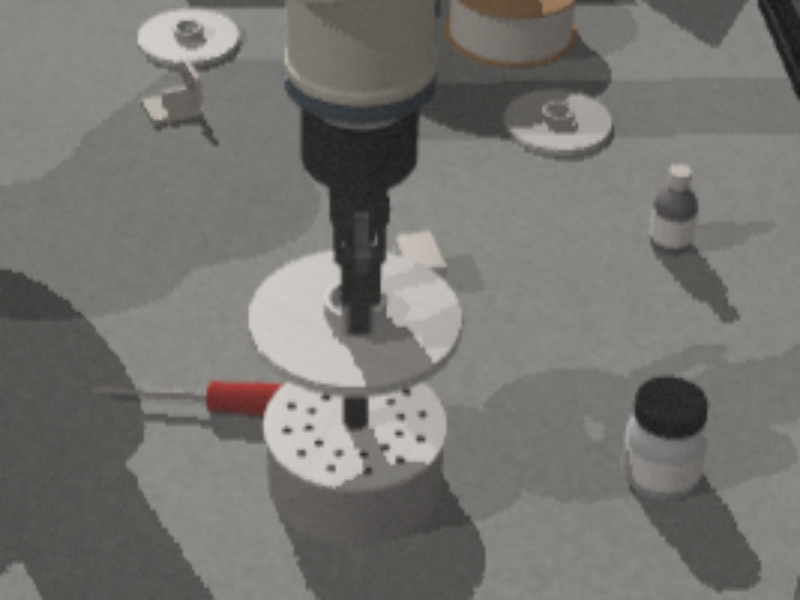

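View pics/t19.png

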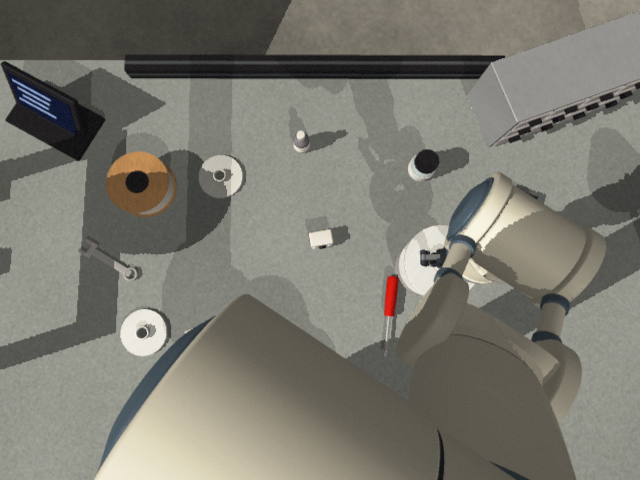

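The cover is 99.5 mm higher and level (under 0.1°), and the vented lid sits flat on the tin. The other things are where they were. I'll hold a few rows to settle, then hand in.

```bash
python3 -m jog '[[[0.3,0,0,0,0,0,0],[0.3,0,0,0,0,0,0],[0.3,0,0,0,0,0,0],[0.3,0,0,0,0,0,0],[0.3,0,0,0,0,0,0],[0.3,0,0,0,0,0,0]]]'; python3 -c "
from workcell import *
print(hand_in())"
```

```text
time: 24.88
tcp_pos: [0.4908, -0.2506, 0.3377]
tool_rot: [[0.0, -1.0, 0.0], [-1.0, -0.0, -0.0], [0.0, -0.0, -1.0]]
ft_force: [-0.7, -0.3, -1.3]
gripper_width: 0.041
the job is handed in; nothing more can be done
None
```

I finished the job and handed it in at about 25 s of the 72 s; no verdict came back.

- **Nesting:** I stood the dish in the tin and the cup in the dish. The wrist picture taken after I released the cup shows both upright and nested.
- **Lids:** I carried both lids level by the knob and lowered them onto the tin. Contact came at the expected height, with the plate 62.6 mm above the bench and tilted less than 0.1°.
- **Cover:** I took the outer cover by its collar and raised it alone. It rose 99.5 mm, measured 162.0 mm above the bench and tilted less than 0.1°, and was still held over the tin at hand-in. The last wrist force (about 1.3 N down) fits the cover's weight.

The last pictures show the vented lid seated flat on the tin, the cover clear of everything but the gripper, and the other things in view where they were. Two things were not visible at the end: the pots are hidden under the lid, and the arm hid the bracket and the tray in the last top view, though the side view showed the bracket in place. No check failed or disagreed.

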